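# Free the drawer side from the ratchet clamp and stand it in the leaning rack

### The job

The glued drawer side in the bench clamp is ready: flip the clamp's ratchet pawl up and over so that it stays open, then slide the clamp's moving jaw back to its stop by its grip block. Lift the board out and lower it, grooved edge down, fully home in the slanted slot of the plywood rack, not sticking out past the slot's ends, letting go only once it sits there. Leave the clamp open and the things lying around where they are.

Things in the scene. Friction and masses are not known exactly. Their poses are not given: they have to be found in the camera images.
- clamp: Grey steel ratchet bar clamp fixed to the bench. Origin: underside, under the middle of the clamped board. x along the bar: fixed jaw at +x (12.5 to 32.5 mm), moving jaw opens to -x. Base 236 x 110 mm (x -200 to +36), 12 mm thick. Jaws 80 mm wide, tops at z 50; the moving jaw's tongue, 6 mm into the board's groove, holds the board down. Pawl cheeks x -165 to -125, up to z 56; bar teeth up to z 42.
- jaw (a joint): Slide of the moving jaw in m: 0 closed on the board, grows as the jaw goes back (-x of the clamp), stop at 0.045. About 3 N friction. The pawl blocks it after 1.5 mm while the pawl is down.
- jaw_grip (a point): Grasp point in the moving jaw's grip block, 13 mm under its top; moves with the jaw. The block is 22 mm wide in the clamp's y, its top 79 mm above the bench; it runs from 14 mm behind (-x) to 22 mm ahead of this point, where it joins the jaw plate. Take it from above across its 22 mm.
- pawl (a joint): Hinge of the pawl in rad: 0 down in the teeth, grows as its thumb piece is lifted up and over towards the clamp's -x, stop at 1.7. Light. It falls back by its weight if let go below about 1.2, and past that falls open to the stop and stays there.
- pawl_hinge (a point): Point on the pawl's hinge axis, which runs along the clamp's y, 48 mm above the bench, 150 mm from the clamp's origin.
- pawl_grip (a point): Centre of the black thumb piece at the pawl's end: 18 mm wide in the clamp's y, 24 long, 16 thick. Pawl down: 62 mm ahead (+x of the clamp) and 30 mm above the hinge; it swings about the hinge at 69 mm radius. Pinched from above across its 18 mm it can turn between the fingers as they follow the arc.
- board: Pale wooden drawer side standing on edge between the jaws: 150 mm long (y), 24 thick (x), 110 high (z), about 0.2 kg. Origin: centre of its lower edge; z up the board. A groove 14 mm high, 8 mm deep runs the length of its -x face, 20 to 34 mm above the lower edge. In the clamp its lower edge is 12 mm above the bench and its axes match the clamp's.
- rack: Fixed plywood rack, base 150 mm (x) by 200 mm (y), 15 mm thick, carrying one slot that leans 30 degrees towards -x. Origin: centre of its underside, z up.
- slot: The slanted slot on the rack. Origin: centre of its floor, 40 mm above the bench. z runs out of the slot along its walls, leaning 30 degrees from vertical to the rack's -x; x across, y along it. 32 mm wide between 10 mm walls, 200 mm long, ends open; wall at -x (lower) 50 mm high, the other 40, measured from the floor along z. The board may go in either way round.
- glue: Bystander: white glue bottle, 56 mm wide, 130 mm tall, origin under its centre. Leave alone.
- screwdriver: Bystander: screwdriver lying on the bench, origin beneath it. Leave alone.
- offcut: Bystander: dark wooden offcut 110 x 70 x 40 mm, origin under its centre. Leave alone.
- tin: Bystander: open aluminium tin, 70 mm wide and 70 mm tall, origin under its centre. Leave alone.
Not all that is in view belongs to the job. Several things have the shape of the board; the one meant has the colours described above. Of the things that look like the rack, the larger one is meant.

How it is judged:
On the way, in this order (a step that is already met when the one before it is completed fails the run):
1. the pawl is flipped up past its balance point (value of joint pawl above 1.35 rad), for 0.2 s.
2. the moving jaw is slid back by at least 38 of its 45 mm (value of joint jaw above 0.038 m), for 0.2 s.
3. the board is held by the fingers, lifted at least 60 mm off the clamp's base (z of board in the frame of clamp above 0.072 m and contact force between the fingers and board above 0.5 N), for 0.1 s.
4. the board is home in the slot while the fingers still hold it (contact force between the fingers and board above 0.5 N and distance between board and slot below 0.032 m and z of board in the frame of slot below 0.008 m and angle between the z axis of board and the z axis of slot, either way round below 0.2 rad), for 0.1 s.
At the end, for the whole second after the job is handed in: The board rests, released and still, in the slot: lower edge within 5 mm of the slot floor, within 10 mm of the middle across and 30 mm along, leaning with the slot to 0.2 rad; the pawl is still flipped open (over 1.35 rad) and the jaw back by over 30 mm (z of board in the frame of slot between -0.005 and 0.005 m and x of board in the frame of slot between -0.01 and 0.01 m and y of board in the frame of slot between -0.03 and 0.03 m and angle between the z axis of board and the z axis of slot, either way round below 0.2 rad and linear speed of board below 0.02 m/s and value of joint pawl above 1.35 rad and value of joint jaw above 0.03 m); the robot touches nothing.
It fails at once if a bystander (glue bottle, screwdriver, offcut or tin) is moved more than 30 mm (distance of any of glue, screwdriver, offcut, tin from where it was at the start of the episode above 0.03 m).
It also fails if it takes over 72 s, if anything falls off the work surface, if the arm or the gripper's body presses on something with over 40 N, if the wrist force passes 120 N, or if a joint passes its speed limit or range.

### The arm

A 6-joint arm with a two-finger parallel gripper is mounted at the origin on the work surface. World frame = base frame: x ahead of the robot, y to its left, z up, the work surface at z = 0. Lengths are in m, angles in rad, forces in N, time in s.
With the tool pointing down it reaches from about 0.35 to 0.925 m from the base axis. Payload 6.4 kg.
Tool frame: the origin (TCP) lies midway between the tips of the shut fingers; the grasp point (between the pads) lies bot.grasp_offset behind it (bot.grasp_offset is the distance from the TCP to the grasp point, in m); z points along the fingers, y is the line along which they close (so a half turn about z gives the same grasp; the last joint's range is limited). The gripper opens to 94 mm and grips with 3 to 60 N. Pads are 16 mm wide; open, the fingers measure 119 mm over their backs; the gripper's body (75 mm by 177 mm) begins 78 mm behind the grasp point.
Start: joints at [1.003, 0.245, 1.558, -0, 1.339, -0.174], TCP at [0.249, 0.6, 0.205] pointing down, gripper open.
Joint ranges: [-3.13, 3.13], [-1.02, 2.26], [0.13, 2.54], [-0.95, 4.09], [0.21, 2.88], [-2.74, 2.74]. Speed limits (rad/s): [2.57, 2.57, 3.14, 3.14, 3.14, 3.14].

### API

Orientations are given as a unit quaternion [w, x, y, z].
In Python, from workcell import bot gives the robot as it stands.
- The arm moves only by the shell command python3 -m handwheel 'ROWS'. ROWS is JSON, one flat list of numbers, 5 for each row, row after row: the shift along the tool's x, y, z normalised to -1 to 1, where 1 is 0.05 m, then the turn about the tool's z normalised to -1 to 1, where 1 is 60 degrees, then the opening in per cent of the stroke, from 0 (shut) to 100 (fully open). In form: [x, y, z, yaw, jaw, x, y, z, yaw, jaw, ...]. A call has 1 to 12 rows; each row shifts and turns the commanded pose from where the row before left it, along the tool's axes as they then stand; what a row does not reach is not made up. A row lasts 1/10 s, in which the tool goes at most 50 mm and 8.59 degrees, less where a joint would pass 70% of its speed; a pose out of reach is approached as far as the arm can. A call with a number of a shift or a turn outside -1 to 1 is refused whole. A call with a gripper value outside its range is refused whole. The fingers move at their own pace and stop on an object; the grip force is fixed at half the most. Time passes only in rows, so rows that do not move let the fingers close. It gives the time, the measured TCP pose, the force, the opening and the grip force at its end, in the units of the state.
- bot.read_state(): the state, without advancing time (a new reading comes with each control period).
- bot.get_image(name): name is "scene" or "top"; returns a dict with "color" (480x640x3 uint8, blue, green, red), "fov_y" (degrees; the focal length in pixels is half the picture's height over the tangent of half this angle, whatever the lens; pixels are square), "cx", "cy" (the principal point, pixels), "world_from_camera" (4x4, takes a point from camera to world coordinates). Camera axes: x right, y up, looking along -z (the intrinsics and any distortion apply to the point x, -y, -z); pixel columns grow to the right and rows downward; lengths in m; the calibration is good to about 2 mm. A picture is of the moment at which its call begins. There is no depth.
- bot.hand_in(): hands the job in; it is judged then, once.
The state is a dict: "time_s": time; "joint_positions": joint angles; "dq": joint speeds; "tau": joint torques, N m; "position": TCP position; "tcp_rot": TCP orientation; "ft_force": force on the tool from outside, world axes, zero at the start; "wrist_torque": the same for the moment, N m; "grip_width": opening from 0.0 (shut) to 1.0 (fully open); "gripper_force": force on a finger pad.
Only numpy, scipy, OpenCV 4.12 (cv2) and the standard library are available. Lean on these libraries where they do the work, as an engineer would, in place of code of your own. Each camera call takes 0.05 s, during which the arm holds its last target. There are 200 camera calls.

## Working session

There is one attempt and no reset: what is moved stays moved. The work goes in short steps, Python scripts to look and compute and a shell command to move; the robot and the scene stay as the last step left them, time stands still between calls to the robot, and variables do not carry over. Pictures are saved under pics/ and viewed, at most 10 in all, crops included, and the job is handed in when it is done.

```bash
mkdir -p pics; ls; python3 - <<'E'
from workcell import bot
import cv2,numpy as np
for n in("scene","top"):
    r=bot.get_image(n);cv2.imwrite(f"pics/{n}0.png",r["color"]);print(n,{k:(np.round(v,4).tolist() if k=="world_from_camera" else v) for k,v in r.items() if k!="color"})
print(bot.read_state(),bot.grasp_offset)
E
```

```text
pics
scene {'fov_y': 51.92943622146457, 'cx': 320.36485976441793, 'cy': 231.12087373520134, 'world_from_camera': [[0.6764, -0.3894, 0.6252, 1.2641], [0.7365, 0.356, -0.5752, -0.6367], [0.0014, 0.8495, 0.5276, 0.6937], [0.0, 0.0, 0.0, 1.0]]}
top {'fov_y': 55.53226237589979, 'cx': 329.25913554829225, 'cy': 235.40964855861546, 'world_from_camera': [[-0.0171, 0.989, -0.1469, 0.3927], [-0.9997, -0.0146, 0.018, 0.0057], [0.0157, 0.1472, 0.989, 1.3406], [0.0, 0.0, 0.0, 1.0]]}
{'time_s': 0.1, 'joint_positions': array([ 1.00290464e+00,  2.45739778e-01,  1.55884158e+00,  1.12014485e-05,
        1.33871466e+00, -1.74080992e-01]), 'dq': array([-0.00011352, -0.00120318, -0.00215248, -0.0013624 ,  0.00051723,
        0.00026344]), 'tau': array([ 2.49922766e-05, -4.16913021e+01, -3.15526628e+01,  6.85622566e-02,
        3.09543614e-02, -4.60792535e-05]), 'position': array([0.24910565, 0.59980436, 0.20448557]), 'tcp_rot': array([-3.13841964e-04,  1.95636617e-01,  9.80676087e-01, -7.91763594e-04]), 'ft_force': array([-0.31315924,  0.82613508,  0.30118928]), 'wrist_torque': array([0.01773662, 0.00033681, 0.05158701]), 'gripper_force': 0.0, 'grip_width': 0.996696103221618} 0.0188
```

View pics/scene0.png

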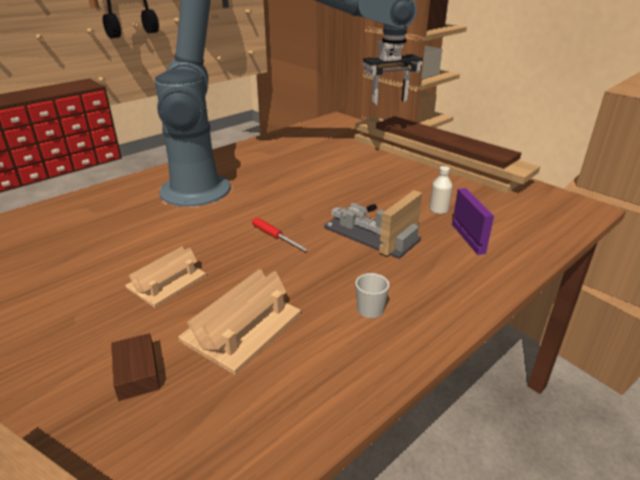

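View pics/top0.png

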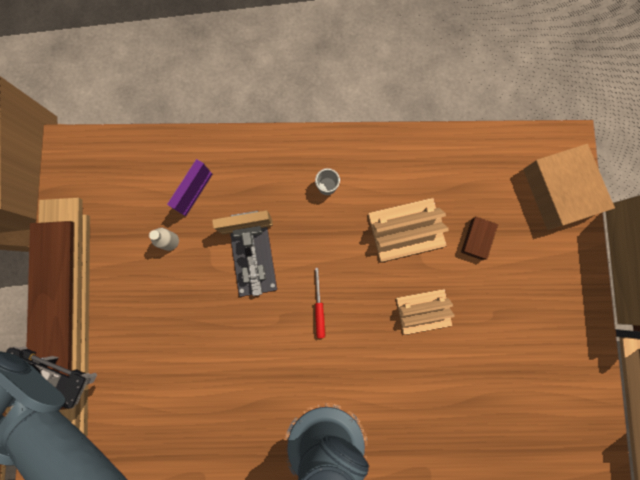

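The scene view shows the clamp with the pale board at about (375,225) and the larger rack at (240,320). In the top view the clamp is at (253,255), the board at (242,222), and the rack at (408,230). Next I'll enlarge both in one composite.

```bash
cat >h.py <<'E'
from workcell import bot
import cv2,numpy as np
def cam(n):
    r=bot.get_image(n);return r
def proj(r,P):
    T=np.linalg.inv(r["world_from_camera"]);P=np.atleast_2d(P);c=P@T[:3,:3].T+T[:3,3]
    f=240/np.tan(np.radians(r["fov_y"])/2)
    return np.c_[r["cx"]+f*c[:,0]/-c[:,2], r["cy"]-f*c[:,1]/-c[:,2]]
def ray(r,uv):
    f=240/np.tan(np.radians(r["fov_y"])/2);W=np.array(r["world_from_camera"]);u,v=uv
    d=W[:3,:3]@np.array([(u-r["cx"])/f,-(v-r["cy"])/f,-1]);return W[:3,3],d/np.linalg.norm(d)
def onz(r,uv,z):
    o,d=ray(r,uv);return o+d*(z-o[2])/d[2]
def tri(r1,u1,r2,u2):
    o1,d1=ray(r1,u1);o2,d2=ray(r2,u2)
    t=np.linalg.lstsq(np.c_[d1,-d2],o2-o1,rcond=None)[0];a=o1+t[0]*d1;b=o2+t[1]*d2
    return (a+b)/2,np.linalg.norm(a-b)
def crop(im,x,y,w,h,s):
    return cv2.resize(im[y:y+h,x:x+w],(w*s,h*s),interpolation=cv2.INTER_CUBIC)
E
python3 - <<'E'
from h import *
s=cv2.imread("pics/scene0.png");t=cv2.imread("pics/top0.png")
a=np.hstack([crop(t,205,205,80,100,5)[:300*2][:500],crop(t,360,190,100,80,4)[:500] if 0 else cv2.copyMakeBorder(crop(t,360,190,100,80,4),0,180,0,0,0)])
cv2.imwrite("pics/c1.png",a)
b=np.hstack([crop(s,320,185,105,75,4)[:, :400],crop(s,175,265,130,75,3)[:, :400][:300] if 0 else cv2.copyMakeBorder(crop(s,175,262,130,108,3),0,0,0,10,0)[:300]])
cv2.imwrite("pics/c2.png",b);print(a.shape,b.shape)
E
```

```text
(500, 800, 3) (300, 800, 3)
```

View pics/c1.png

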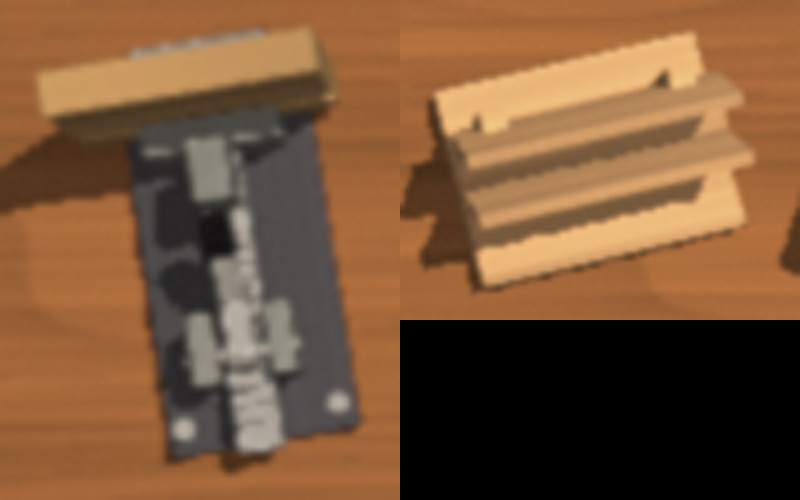

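View pics/c2.png

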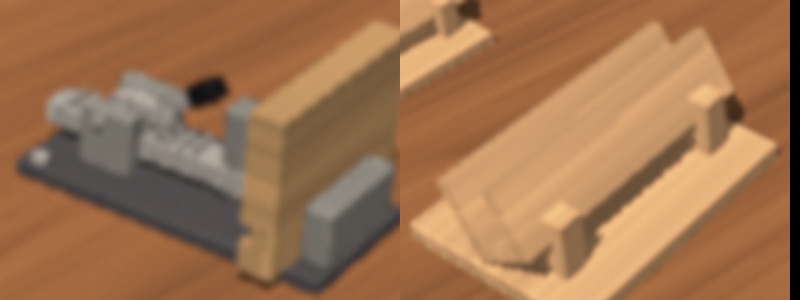

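The crops show the pawl's black thumb at c1 (217,233), the clamp base's back corners at (168,460) and (358,425), the board top from (38,75) to (320,30), and the rack base's corners at (435,95), (695,35), (745,225), (485,290). Both views show the slot walls and the two posts. I'll turn these into positions and check them against the given sizes.

```bash
python3 - <<'E'
from h import *
np.set_printoptions(precision=4,suppress=True)
S=cam("scene");T=cam("top")
C=lambda u,v:((u+.5)/5-.5+205,(v+.5)/5-.5+205)
R=lambda u,v:((u-400+.5)/4-.5+360,(v+.5)/4-.5+190)
# rack
b=np.array([onz(T,R(*p),.015) for p in[(435,95),(695,35),(745,225),(485,290)]]);print(b);print([np.linalg.norm(b[i]-b[i-1]) for i in range(4)])
rc=b.mean(0);yd=(b[0]-b[1]+b[3]-b[2])[:2];yaw=np.arctan2(-yd[0],yd[1]);print("rack",rc,np.degrees(yaw))
for k in(0,1):
    a=yaw+k*np.pi;X=np.array([np.cos(a),np.sin(a),0]);Y=np.array([-np.sin(a),np.cos(a),0])
    z=.866*np.array([0,0,1])-.5*X;x=.866*X+np.array([0,0,.5])
    o=np.array([rc[0],rc[1],.04])
    for nm,(dx,dz) in {"low-in":(-.016,.05),"low-out":(-.026,.05),"hi-in":(.016,.04),"hi-out":(.026,.04),"hi-bot":(.026,0),"lowbot":(-.026,0)}.items():
        P=[o+x*dx+z*dz+s*Y*.1 for s in(1,-1)]
        t=proj(T,P);s=proj(S,P);print(k,nm,((t-[360,190])*4+[400,0]).round().tolist(),((s-[175,262])*3+[400,0]).round().tolist())
# clamp
c=np.array([onz(T,C(*p),.012) for p in[(168,460),(358,425),(313,120)]]);print("clampbase",c,np.linalg.norm(c[0]-c[1]))
d=np.array([onz(T,C(*p),.122) for p in[(38,75),(315,28),(327,75),(48,118)]]);print("boardtop",d,d.mean(0),np.linalg.norm(d[0]-d[1]),np.linalg.norm(d[0]-d[3]))
print("thumb",onz(T,C(217,228),.086))
sc=lambda u,v:((u+.5)/4-.5+320,(v+.5)/4-.5+185)
print(tri(T,C(217,233),S,sc(207,92)))
dd=(d[0]-d[1]+d[3]-d[2]);cy=np.arctan2(-dd[0],dd[1]);e=c[0]-c[1];cy2=np.arctan2(-e[0],e[1]);e=c[2]-c[1];cy3=np.arctan2(e[1],e[0]);print(np.degrees([cy,cy2,cy3]))
m=(c[0]+c[1])/2
for w in(cy,cy2,cy3):
    print("orig",m+.2*np.array([np.cos(w),np.sin(w),0]))
g=cv2.inRange(T["color"],(0,0,0),(25,25,25))[240:265,235:262];print(cv2.moments(g,True)['m10'])
E
```

```text
[[ 0.6539 -0.1356  0.015 ]
 [ 0.6968 -0.3314  0.015 ]
 [ 0.5534 -0.3611  0.015 ]
 [ 0.5085 -0.1678  0.015 ]]
[np.float64(0.14896547053117365), np.float64(0.2004530409852007), np.float64(0.14646986127645134), np.float64(0.19835907148571633)]
rack [ 0.6032 -0.249   0.015 ] 12.719025528675813
0 low-in [[482.0, 231.0], [755.0, 165.0]] [[643.0, 13.0], [429.0, 169.0]]
0 low-out [[484.0, 244.0], [757.0, 178.0]] [[634.0, 14.0], [420.0, 170.0]]
0 hi-in [[471.0, 185.0], [746.0, 119.0]] [[678.0, 20.0], [464.0, 181.0]]
0 hi-out [[469.0, 172.0], [744.0, 106.0]] [[687.0, 18.0], [473.0, 181.0]]
0 hi-bot [[456.0, 153.0], [724.0, 89.0]] [[712.0, 68.0], [504.0, 237.0]]
0 lowbot [[468.0, 218.0], [731.0, 154.0]] [[665.0, 75.0], [458.0, 238.0]]
1 low-in [[726.0, 60.0], [454.0, 125.0]] [[519.0, 220.0], [729.0, 51.0]]
1 low-out [[720.0, 50.0], [450.0, 115.0]] [[531.0, 233.0], [739.0, 61.0]]
1 hi-in [[741.0, 102.0], [467.0, 168.0]] [[478.0, 189.0], [691.0, 26.0]]
1 hi-out [[746.0, 113.0], [471.0, 179.0]] [[467.0, 177.0], [681.0, 16.0]]
1 hi-bot [[741.0, 148.0], [472.0, 213.0]] [[452.0, 207.0], [662.0, 46.0]]
1 lowbot [[715.0, 96.0], [452.0, 158.0]] [[509.0, 268.0], [713.0, 97.0]]
clampbase [[0.4157 0.2468 0.012 ]
 [0.4339 0.1376 0.012 ]
 [0.613  0.164  0.012 ]] 0.11076367298962284
boardtop [[0.6216 0.2995 0.122 ]
 [0.6455 0.15   0.122 ]
 [0.6194 0.1434 0.122 ]
 [0.5979 0.2937 0.122 ]] [0.6211 0.2217 0.122 ] 0.15141423800156809 0.024385453990379422
thumb [0.541 0.208 0.086]
(array([0.5389, 0.2089, 0.078 ]), np.float64(0.0009762646029450218))
[8.5979 9.4672 8.4126]
orig [0.6226 0.2221 0.012 ]
orig [0.6221 0.2251 0.012 ]
orig [0.6227 0.2215 0.012 ]
364.0
```

I have the clamp origin at about (0.623, 0.222) with yaw 8.6°. The thumb triangulates to (0.539, 0.209, 0.078), against (0.536, 0.209, 0.078) predicted. The rack yaw is about 12.7°, leaning towards the robot. Now I'll turn the wrist to the clamp's y and move above the thumb.

```bash
python3 -m handwheel '[0,0,0,-0.13,45,0,0,0,-0.13,45,0,0,0,-0.13,45,0,0,0,-0.13,45,-0.3,-0.55,0,0,45,-0.4,-0.75,0,0,45,-0.4,-0.75,0,0,45,-0.4,-0.75,0,0,45,-0.4,-0.75,0,0,45,-0.4,-0.75,0,0,45,-0.4,-0.75,0,0,45,-0.4,-0.75,0,0,45]'
```

```text
time_s: 1.4
position: [0.4469, 0.3353, 0.2054]
tcp_rot: [-0.0, -0.075, 0.997, 0.0]
ft_force: [0.9, 0.0, 0.3]
grip_width: 0.451
gripper_force: 0.0
```

```bash
cat >>h.py <<'E'
np.set_printoptions(precision=4,suppress=True)
A=np.radians(8.6);O=np.array([.623,.222,0])
def cl(a,b,z): return O+[a*np.cos(A)-b*np.sin(A),a*np.sin(A)+b*np.cos(A),z]
def err(tcp,yaw=None,st=None):
    from scipy.spatial.transform import Rotation as Ro
    s=st or bot.read_state();q=s["tcp_rot"];R=Ro.from_quat([q[1],q[2],q[3],q[0]]).as_matrix()
    d=R.T@(np.array(tcp)-s["position"]);print("t",s["time_s"],"pos",s["position"],"tool-y ang",np.degrees(np.arctan2(R[1,1],R[0,1])),"tilt",np.degrees(np.arccos(-R[2,2])),"need(units of .05)",d/.05,"F",s["ft_force"],"w",s["grip_width"],s["gripper_force"])
E
python3 -c "
from h import *
err(cl(-.087,0,.059))
T=cam('top');C=lambda u,v:((u+.5)/5-.5+205,(v+.5)/5-.5+205)
for p in[(185,140),(228,140),(190,203),(232,200)]:
  w=onz(T,C(*p),.079)-O;print(w[0]*np.cos(A)+w[1]*np.sin(A),-w[0]*np.sin(A)+w[1]*np.cos(A))
"
```

```text
t 1.4 pos [0.4469 0.3353 0.2054] tool-y ang 98.64324841912068 tilt 0.0021368409127421792 need(units of .05) [-1.4022 -2.7684  2.9275] F [0.9496 0.0163 0.279 ] w 0.451301065922189 0.0
-0.030240285312749287 0.009999838413299957
-0.034168199264139575 -0.013628439525421737
-0.06582606547204602 0.012177534034109086
-0.06799135774286848 -0.011045021714314976
```

```bash
python3 -m handwheel '[-0.2,-0.4,0.2,0,45,-0.2,-0.4,0.2,0,45,-0.2,-0.4,0.2,0,45,-0.2,-0.4,0.2,0,45,-0.2,-0.4,0.2,0,45,-0.2,-0.4,0.2,0,45,-0.2,-0.37,0.2,0,45,0,0,0,0,45]'
python3 -c "
from h import *
err(cl(-.087,0,.059))
T=cam('top');S=cam('scene')
cv2.imwrite('pics/p1.png',np.hstack([crop(T['color'],205,205,80,100,5),crop(S['color'],320,170,100,100,4)[:400].repeat(1,0) if 0 else cv2.resize(S['color'][170:270,320:400],(400,500),interpolation=2)]))
"
```

```text
time_s: 2.25
position: [0.5362, 0.2088, 0.1338]
tcp_rot: [-0.001, -0.074, 0.997, -0.0]
ft_force: [-0.2, 0.2, -1.0]
grip_width: 0.447
gripper_force: 0.0
t 2.25 pos [0.5362 0.2088 0.1338] tool-y ang 98.48003685672884 tilt 0.16100389643297958 need(units of .05) [-0.0208  0.0025  1.496 ] F [-0.1874  0.2177 -1.041 ] w 0.446788479817348 0.0
```

View pics/p1.png

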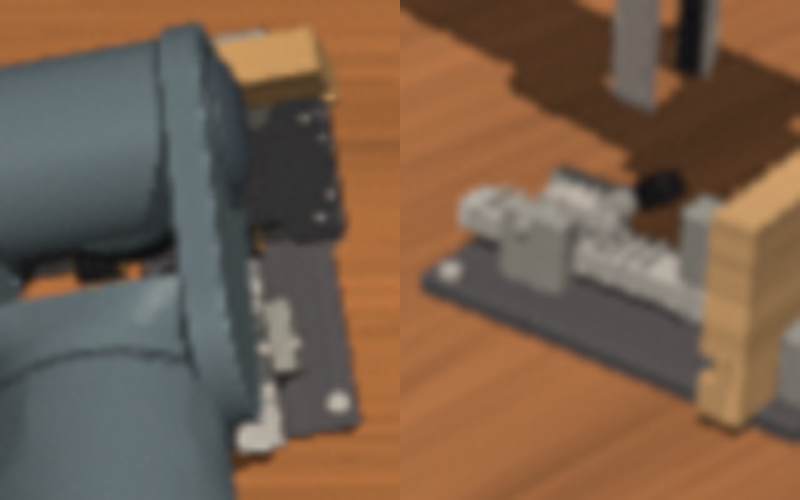

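The fingers hang directly above the black thumb, which is at (657,190) in the right-hand crop. I'll descend and pinch.

```bash
python3 -m handwheel '[0,0,0.4,0,45,0,0,0.4,0,45,0,0,0.4,0,45,0,0,0.28,0,45,0,0,0,0,0,0,0,0,0,0,0,0,0,0,0,0,0,0,0,0,0,0,0,0,0]'
python3 -c "
import numpy as np
p=[]
for t in np.arange(0,1.61,.16):
  a=np.arctan2(30,62)+t;p.append((69*np.cos(a),69*np.sin(a)))
p=np.array(p);print((np.diff(p,axis=0)/50).round(2))"
```

```text
time_s: 3.25
position: [0.5375, 0.2078, 0.0627]
tcp_rot: [0.001, -0.076, 0.997, -0.003]
ft_force: [2.0, -10.5, 0.3]
grip_width: 0.186
gripper_force: 30.0
[[-0.11  0.19]
 [-0.14  0.17]
 [-0.17  0.15]
 [-0.19  0.12]
 [-0.2   0.09]
 [-0.21  0.05]
 [-0.22  0.02]
 [-0.22 -0.02]
 [-0.21 -0.05]
 [-0.2  -0.09]]
```

```bash
python3 -m handwheel '[0.11,0,-0.19,0,0,0.14,0,-0.17,0,0,0.17,0,-0.15,0,0,0.19,0,-0.12,0,0,0.2,0,-0.09,0,0,0.21,0,-0.05,0,0,0.22,0,-0.02,0,0,0.22,0,0.02,0,0,0.21,0,0.05,0,0,0.15,0,0.06,0,0,0,0,0,0,0,0,0,0,0,0]'
```

```text
time_s: 4.45
position: [0.4506, 0.1942, 0.0994]
tcp_rot: [0.005, -0.076, 0.997, -0.003]
ft_force: [-0.0, -15.1, 14.8]
grip_width: 0.176
gripper_force: 30.0
```

```bash
python3 -m handwheel '[0.05,0,0.02,0,0,0,0,0,0,0,0,0,0,0,40,0,0,0,0,40,0,0,-0.3,0,40,0,0,-0.5,0,40,0,0,-0.5,0,40,-0.5,0,0,0,45,-0.5,0,0,0,45,-0.5,0,0,0,45,-0.06,0,0,0,45,0,0,0,0,45]'
python3 -c "
from h import *
err(cl(-.053,-.0005,.066-.0188))
S=cam('scene')
cv2.imwrite('pics/p2.png',crop(S['color'],310,150,130,110,5))
"
```

```text
time_s: 5.65
position: [0.5207, 0.2083, 0.1584]
tcp_rot: [-0.0, -0.075, 0.997, 0.0]
ft_force: [-0.9, 0.3, 0.7]
grip_width: 0.451
gripper_force: 0.0
t 5.65 pos [0.5207 0.2083 0.1584] tool-y ang 98.64510946978808 tilt 0.032704964590039395 need(units of .05) [-1.0054 -0.0454  2.2242] F [-0.9103  0.2714  0.6613] w 0.45050624893704494 0.0
```

View pics/p2.png

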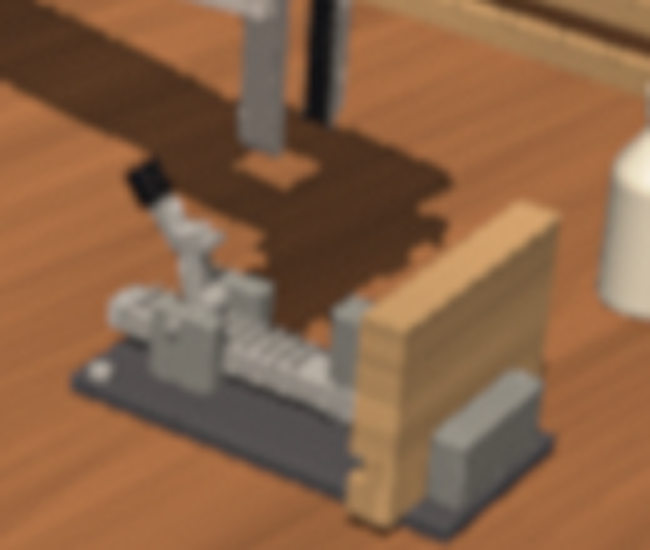

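The pawl stands open, with the thumb at (150,183) well past vertical. Next is the jaw grip.

```bash
python3 -m handwheel '[-0.4,0,0.2,0,45,-0.4,-0.04,0.2,0,45,-0.2,0,0.3,0,45,0,0,0.5,0,45,0,0,0.5,0,45,0,0,0.4,0,45,0,0,0.12,0,45,0,0,0,0,0,0,0,0,0,0,0,0,0,0,0,0,0,0,0,0]'
python3 -m handwheel '[0.05,0,0,0,0,0.12,0,0,0,0,0.15,0,0,0,0,0.15,0,0,0,0,0.15,0,0,0,0,0.15,0,0,0,0,0.1,0,0,0,0,0.05,0,0,0,0,0,0,0,0,0,0,0,0,0,0]'
```

```text
time_s: 6.8
position: [0.5716, 0.2131, 0.0491]
tcp_rot: [0.001, -0.076, 0.997, -0.001]
ft_force: [-0.3, -3.8, 4.2]
grip_width: 0.234
gripper_force: 30.0
time_s: 7.8
position: [0.5272, 0.206, 0.0491]
tcp_rot: [0.002, -0.076, 0.997, -0.001]
ft_force: [3.4, -5.6, 2.7]
grip_width: 0.232
gripper_force: 30.0
```

```bash
python3 -m handwheel '[0,0,0,0,45,0,0,0,0,45,0,0,-0.3,0,45,0,0,-0.6,0,45,0,0,-0.9,0,45,0,0,-0.9,0,45,0,0,-0.6,0,45,0,0,0,0,45]'
python3 -c "
from h import *
err(cl(0,0,.2));print(bot.read_state()['joint_positions'])
S=cam('scene');T=cam('top')
a=cv2.resize(S['color'][180:260,310:430],(600,400),interpolation=2)[:,:400]
cv2.imwrite('pics/p3.png',np.vstack([np.hstack([cv2.resize(S['color'][262:372,175:305],(520,440),interpolation=2)]),]))
cv2.imwrite('pics/p4.png',np.hstack([cv2.resize(T['color'][195:265,360:455],(760,560),interpolation=2)]))
cv2.imwrite('pics/p5.png',crop(S['color'],310,160,130,110,5))
"
```

```text
time_s: 8.6
position: [0.5279, 0.2077, 0.2193]
tcp_rot: [0.005, -0.075, 0.997, 0.001]
ft_force: [0.6, 0.1, 0.3]
grip_width: 0.444
gripper_force: 0.0
t 8.6 pos [0.5279 0.2077 0.2193] tool-y ang 98.65754370776706 tilt 0.630197507576375 need(units of .05) [-1.9185 -0.0033  0.408 ] F [0.6151 0.0589 0.2751] w 0.44449586918077705 0.0
[ 0.1747  0.0334  1.7666  0.0005  1.3306 -1.5473]
```

View pics/p3.png

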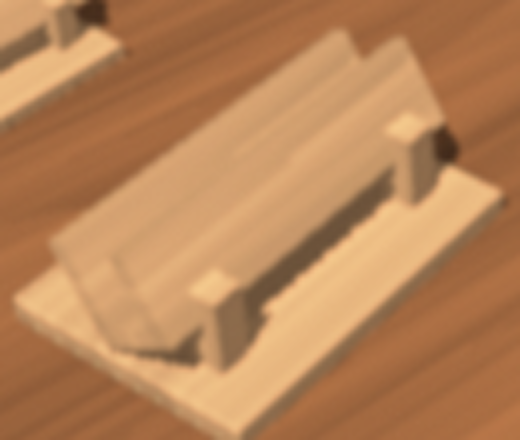

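View pics/p4.png

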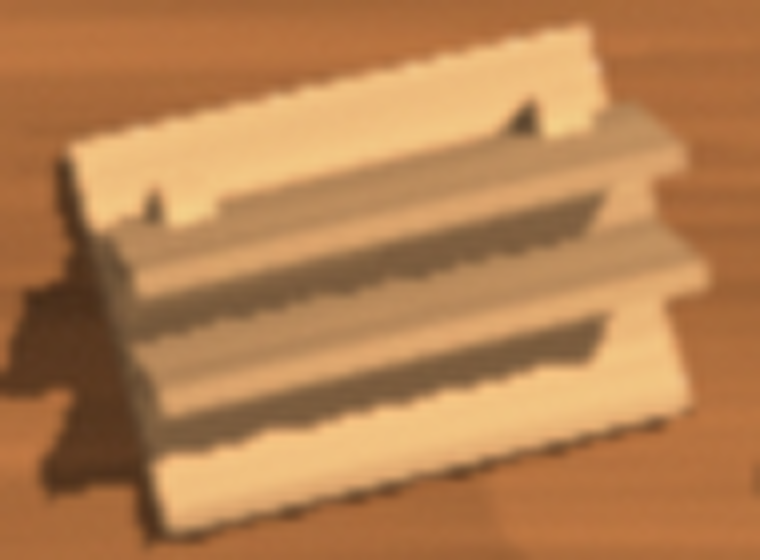

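The scene crop shows the high wall's outer top edge from (110,258) to (403,38). The top crop shows that same edge from (690,150) to (130,268), and the low wall's inner top edge from (708,265) to (160,388). Triangulating these fixes the slot.

```bash
python3 - <<'E'
from h import *
S=cam("scene");T=cam("top")
P4=lambda u,v:((u+.5)/8-.5+360,(v+.5)/8-.5+195)
P3=lambda u,v:((u+.5)/4-.5+175,(v+.5)/4-.5+262)
a=tri(T,P4(690,150),S,P3(110,258));b=tri(T,P4(130,266),S,P3(403,38));print(a,b)
zh=.04+.04*.866+.026*.5;zl=.04+.05*.866-.016*.5
print("hi expected z",zh)
h=[onz(T,P4(*p),zh) for p in[(690,150),(130,266)]];l=[onz(T,P4(*p),zl) for p in[(708,265),(160,388)]]
lo=[onz(T,P4(*p),.04+.05*.866-.026*.5) for p in[(705,290),(165,417)]]
for pr in(h,l,lo):
    e=pr[1]-pr[0];y=np.arctan2(-e[0],e[1]);print(np.degrees(y),np.linalg.norm(e))
yaw=np.radians(12.5);X=np.array([np.cos(yaw),np.sin(yaw),0])
# local offsets horizontally: x*.866 - z*.5
for pr,dx,dz in((h,.026,.04),(l,-.016,.05),(lo,-.026,.05)):
    print("slot floor centre",np.mean(pr,0)[:2]-X[:2]*(dx*.866-dz*.5))
# board now in clamp
im=S["color"]
E
```

```text
(array([ 0.6372, -0.3465,  0.0851]), np.float64(4.3644541752401977e-05)) (array([ 0.5979, -0.1484,  0.0865]), np.float64(0.002116806803496311))
hi expected z 0.08764
10.96534188015914 0.20211059270240225
11.820992856930578 0.19957997911167538
12.381076888271108 0.19773386884392755
slot floor centre [ 0.6151 -0.2472]
slot floor centre [ 0.6152 -0.2473]
slot floor centre [ 0.6148 -0.2464]
```

View pics/p5.png

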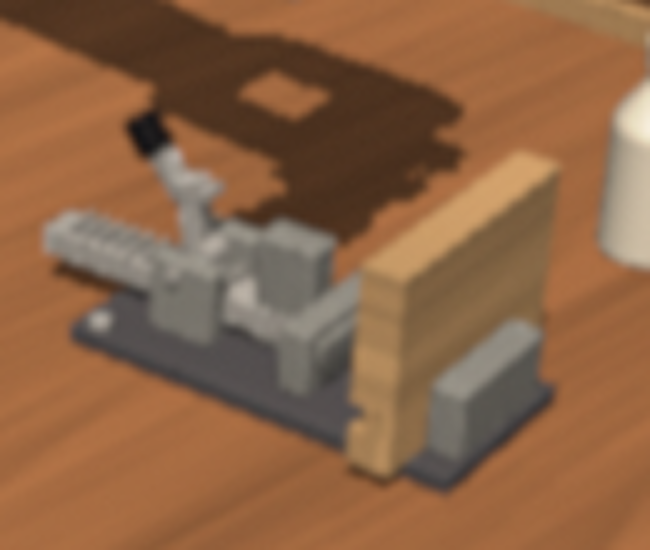

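The jaw is fully back and the board still stands free. The slot floor centre comes out at (0.615, -0.247, 0.04), and all three edges agree. Now I'll turn 90° and go over the board.

```bash
python3 -m handwheel '[0,0,0,0.1364,60,0,0,0,0.1364,60,0,0,0,0.1364,60,0,0,0,0.1364,60,0,0,0,0.1364,60,0,0,0,0.1364,60,0,0,0,0.1364,60,0,0,0,0.1364,60,0,0,0,0.1364,60,0,0,0,0.1364,60,0,0,0,0.1364,60,0,0,0,0,60]'
python3 -m handwheel '[0,0.3,0,0,60,0,0.4,0,0,60,0,0.4,0,0,60,0,0.4,0,0,60,0,0.4,0,0,60,0,0,0,0,60,0,0,0,0,60]'
python3 -c "
from h import *
err(cl(-.001,0,.092))"
```

```text
time_s: 10.0
position: [0.524, 0.2066, 0.2104]
tcp_rot: [-0.001, 0.652, 0.758, -0.001]
ft_force: [-0.4, -0.1, -0.1]
grip_width: 0.6
gripper_force: 0.0
time_s: 10.7
position: [0.6182, 0.2208, 0.2111]
tcp_rot: [-0.001, 0.651, 0.759, -0.001]
ft_force: [-0.3, -0.5, 0.2]
grip_width: 0.602
gripper_force: 0.0
t 10.7 pos [0.6182 0.2208 0.2111] tool-y ang 8.715994934637214 tilt 0.15504394692040988 need(units of .05) [0.009  0.0848 2.3811] F [-0.3224 -0.5086  0.2394] w 0.601677329930561 0.0
```

```bash
python3 -m handwheel '[0,0.085,0.3,0,60,0,0,0.4,0,60,0,0,0.5,0,60,0,0,0.5,0,60,0,0,0.4,0,60,0,0,0.28,0,60,0,0,0,0,60,0,0,0,0,0,0,0,0,0,0,0,0,0,0,0,0,0,0,0,0]'
```

```text
time_s: 11.8
position: [0.6239, 0.2217, 0.0945]
tcp_rot: [0.001, 0.652, 0.758, 0.001]
ft_force: [-0.3, 0.7, 0.1]
grip_width: 0.298
gripper_force: 0.0
```

```bash
python3 -m handwheel '[0,0,0,0,0,0,0,0,0,0]'
python3 -m handwheel '[0,0,-0.2,0,0,0,0,-0.4,0,0,0,0,-0.6,0,0,0,0,-0.6,0,0,0,0,-0.6,0,0,0,0,-0.6,0,0,0,0,0,0,0,0,0,0,0,0]'
python3 -c "
from h import *
err([.615,-.247,.2]);print(bot.read_state()['joint_positions'])"
```

```text
time_s: 12.0
position: [0.6237, 0.2217, 0.0942]
tcp_rot: [0.0, 0.652, 0.758, 0.0]
ft_force: [0.1, 0.9, 3.3]
grip_width: 0.254
gripper_force: 30.0
time_s: 12.8
position: [0.623, 0.2215, 0.2429]
tcp_rot: [-0.0, 0.652, 0.758, -0.0]
ft_force: [-0.7, 0.4, -3.1]
grip_width: 0.254
gripper_force: 30.0
t 12.8 pos [0.623  0.2215 0.2429] tool-y ang 8.61342338223472 tilt 0.02014702357512953 need(units of .05) [-9.2407 -1.5609  0.859 ] F [-0.7099  0.4331 -3.128 ] w 0.2538723167126825 29.975789487361908
[ 0.1705  0.2435  1.4909 -0.      1.4075  0.0202]
```

```bash
python3 -m handwheel '[0,0,0,-0.062,0,-0.2,-0.06,0,0,0,-0.4,-0.12,0,0,0,-0.6,-0.17,0,0,0,-0.6,-0.17,0,0,0,-0.6,-0.17,0,0,0,-0.6,-0.17,0,0,0,-0.6,-0.17,0,0,0,-0.6,-0.17,0,0,0,-0.6,-0.17,0,0,0,-0.6,-0.17,0,0,0,-0.6,-0.17,0,0,0]'
python3 -m handwheel '[-0.6,-0.17,0,0,0,-0.6,-0.17,0,0,0,-0.6,-0.17,0,0,0,-0.6,-0.17,0,0,0,-0.6,-0.17,0,0,0,-0.4,-0.12,0,0,0,-0.2,-0.06,0,0,0,0,0,0,0,0,0,0,0,0,0]'
python3 -c "
from h import *
err([.593,-.2518,.1825])"
```

```text
time_s: 14.0
position: [0.6023, -0.0913, 0.2412]
tcp_rot: [-0.002, 0.628, 0.778, -0.001]
ft_force: [-0.0, -0.3, -2.4]
grip_width: 0.25
gripper_force: 30.0
time_s: 14.9
position: [0.5919, -0.2757, 0.243]
tcp_rot: [-0.001, 0.627, 0.779, 0.0]
ft_force: [0.4, 0.8, -1.8]
grip_width: 0.253
gripper_force: 30.0
t 14.9 pos [ 0.5919 -0.2757  0.243 ] tool-y ang 12.35040314475835 tilt 0.06556490253931307 need(units of .05) [0.4606 0.1237 1.2112] F [ 0.3829  0.7519 -1.8112] w 0.252535091066444 29.97594952583313
```

```bash
python3 -m handwheel '[0.2,0.06,0.3,0,0,0.26,0.064,0.4,0,0,0,0,0.3,0,0,0,0,0.2,0,0,0,0,0,0,0,0,0,0,0,0]'
python3 -m handwheel '[0,0,0.1,0,0,0,0,0.1,0,0,0,0,0.1,0,0,0,0,0.1,0,0,0,0,0.1,0,0,0,0,0.08,0,0,0,0,0,0,0]'
python3 -c "
from h import *
err([.593,-.2518,.1535])"
```

```text
time_s: 15.5
position: [0.5933, -0.2531, 0.1837]
tcp_rot: [0.0, 0.627, 0.779, -0.0]
ft_force: [0.1, 0.0, -1.7]
grip_width: 0.25
gripper_force: 30.0
time_s: 16.2
position: [0.5929, -0.2526, 0.1537]
tcp_rot: [-0.0, 0.627, 0.779, 0.0]
ft_force: [-0.5, 0.3, -2.5]
grip_width: 0.256
gripper_force: 30.0
t 16.2 pos [ 0.5929 -0.2526  0.1537] tool-y ang 12.332087685952562 tilt 0.04613045583979965 need(units of .05) [0.0161 0.0052 0.0048] F [-0.5272  0.2538 -2.468 ] w 0.2556924483381404 29.97584044933319
```

```bash
for i in 1; do python3 -m handwheel '[0,0.02,0.035,0,0,0,0.02,0.035,0,0,0,0.02,0.035,0,0,0,0,0,0,0]'; done; python3 -m handwheel '[0,0.02,0.035,0,0,0,0,0,0,0]'; python3 -m handwheel '[0,0.02,0.035,0,0,0,0,0,0,0]'
```

```text
time_s: 16.6
position: [0.596, -0.252, 0.1489]
tcp_rot: [-0.0, 0.627, 0.779, -0.0]
ft_force: [0.2, -0.6, -3.0]
grip_width: 0.253
gripper_force: 30.0
time_s: 16.8
position: [0.597, -0.2519, 0.1472]
tcp_rot: [-0.0, 0.627, 0.779, -0.0]
ft_force: [0.0, -0.7, -3.0]
grip_width: 0.253
gripper_force: 30.0
time_s: 17.0
position: [0.5979, -0.2516, 0.1454]
tcp_rot: [-0.0, 0.627, 0.779, -0.0]
ft_force: [-0.2, -0.8, -2.2]
grip_width: 0.256
gripper_force: 30.0
```

```bash
python3 -c "
from h import *
S=cam('scene');cv2.imwrite('pics/p6.png',crop(S['color'],170,190,150,150,4))"
```

```text
(no output)
```

View pics/p6.png

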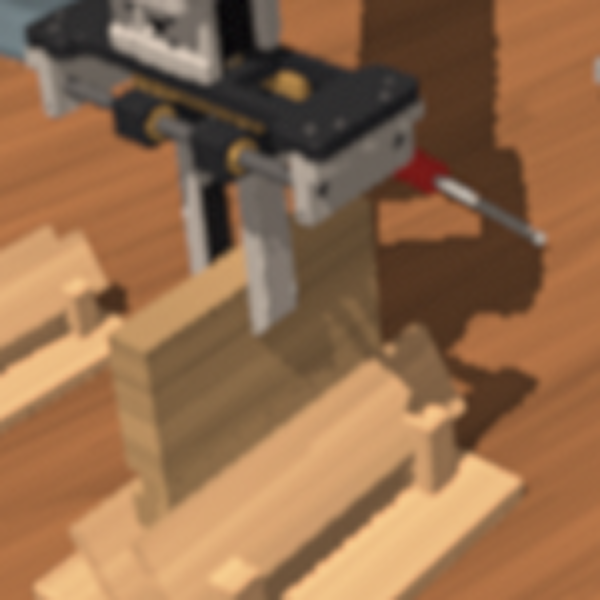

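The board's lower edge sits between the two walls, at around (150,525) at its near end. I'll keep following the slot by force.

```bash
python3 -m handwheel '[0,0.02,0.035,0,0,0,0,0,0,0]'; python3 -m handwheel '[0,0,0.03,0,0,0,0,0,0,0]'; python3 -m handwheel '[0,0,0.03,0,0,0,0,0,0,0]';python3 -m handwheel '[0,0,0.03,0,0,0,0,0,0,0]'
```

```text
time_s: 17.25
position: [0.5989, -0.2515, 0.1437]
tcp_rot: [-0.0, 0.627, 0.779, -0.0]
ft_force: [0.6, 0.6, -2.7]
grip_width: 0.255
gripper_force: 30.0
time_s: 17.45
position: [0.5991, -0.2516, 0.1424]
tcp_rot: [0.0, 0.627, 0.779, 0.0]
ft_force: [-0.1, 0.3, -2.0]
grip_width: 0.258
gripper_force: 30.0
time_s: 17.65
position: [0.5993, -0.2517, 0.1419]
tcp_rot: [0.0, 0.627, 0.779, 0.0]
ft_force: [-1.3, 1.1, 3.6]
grip_width: 0.252
gripper_force: 30.0
time_s: 17.85
position: [0.5994, -0.2518, 0.1417]
tcp_rot: [0.001, 0.627, 0.779, -0.0]
ft_force: [-3.3, 2.0, 8.3]
grip_width: 0.255
gripper_force: 30.0
```

Contact came at the wedge point the geometry predicts. Next I'll loosen the grip in stages and swing the top over with the finger, so the board rotates into the slot as it slides down.

```bash
python3 -m handwheel '[0,0,-0.06,0,30,0,0,0,0,33,0,0,0,0,33]'; python3 -m handwheel '[0,-0.06,0.04,0,34,0,-0.06,0.04,0,36,0,-0.06,0.04,0,38,0,0,0,0,38]';  python3 -m handwheel '[0,-0.06,0.04,0,40,0,-0.06,0.04,0,42,0,-0.06,0.05,0,43,0,0,0,0,43]'
```

```text
time_s: 18.15
position: [0.5989, -0.2517, 0.1423]
tcp_rot: [0.0, 0.627, 0.779, -0.0]
ft_force: [-1.0, 0.1, 0.1]
grip_width: 0.329
gripper_force: 0.1
time_s: 18.55
position: [0.5893, -0.2534, 0.1356]
tcp_rot: [-0.001, 0.627, 0.779, -0.0]
ft_force: [-0.6, -0.2, 0.3]
grip_width: 0.376
gripper_force: 0.6
time_s: 18.95
position: [0.5808, -0.2555, 0.1296]
tcp_rot: [-0.0, 0.627, 0.779, -0.0]
ft_force: [-1.7, -1.1, 0.2]
grip_width: 0.433
gripper_force: 0.5
```

```bash
cat >>h.py <<'E'
def boardcheck():
    # board's near-end (-y) and outline in scene: compare current frame with predicted home corners
    S=cam("scene");T=cam("top")
    a=np.radians(12.3);X=np.array([np.cos(a),np.sin(a),0]);Y=np.array([-np.sin(a),np.cos(a),0]);Z=np.array([0,0,1])
    o=np.array([.615,-.247,.04]);z=.866*Z-.5*X;x=.866*X+.5*Z
    P=[o+x*dx+z*.11+Y*dy for dy in(-.075,.075) for dx in(-.016,.008)]
    return S,T,proj(S,P),proj(T,P)
E
python3 - <<'E'
from h import *
S,T,ps,pt=boardcheck();print("home top corners (-y:-x,+x ; +y) scene",ps,"top",pt)
cv2.imwrite("pics/s7.png",S["color"]);b=cv2.imread("pics/scene0.png")
d=cv2.absdiff(S["color"],b).max(2)>30
# pixels changed near -y end of board in scene (board's near vertical end), leftmost columns per row
for r in range(255,335,5):
    c=np.where(d[r,150:320])[0]+150;print(r,(c.min(),c.max(),len(c)) if len(c) else None)
E
```

```text
home top corners (-y:-x,+x ; +y) scene [[183.7788 285.8363]
 [190.6422 284.7153]
 [239.7518 248.8242]
 [246.8223 247.2091]] top [[447.2153 237.0588]
 [446.3707 228.9463]
 [393.5559 249.6344]
 [392.3102 241.5658]]
255 (np.int64(208), np.int64(298), 84)
260 (np.int64(209), np.int64(297), 84)
265 (np.int64(209), np.int64(295), 84)
270 (np.int64(212), np.int64(279), 65)
275 (np.int64(206), np.int64(277), 66)
280 (np.int64(198), np.int64(280), 57)
285 (np.int64(193), np.int64(296), 61)
290 (np.int64(193), np.int64(292), 30)
295 (np.int64(206), np.int64(240), 12)
300 (np.int64(211), np.int64(233), 14)
305 (np.int64(199), np.int64(226), 19)
310 (np.int64(211), np.int64(220), 10)
315 (np.int64(204), np.int64(213), 10)
320 (np.int64(206), np.int64(207), 2)
325 None
330 None
```

```bash
python3 -m handwheel '[0,-0.06,0.05,0,45,0,-0.06,0.05,0,46,0,-0.06,0.05,0,46,0,0,0,0,46]';  python3 -m handwheel '[0,-0.06,0.03,0,46,0,-0.06,0.03,0,46,0,0,0,0,46]'; python3 -m handwheel '[0,-0.06,0,0,46,0,0,0,0,46]'
cat >>h.py <<'E'
def mask(S,base,x0,x1,rows):
    d=cv2.absdiff(S["color"],cv2.imread(base)).max(2)>30
    for r in rows:
        c=np.where(d[r,x0:x1])[0]+x0;print(r,(c.min(),c.max(),len(c)) if len(c) else None)
E
python3 - <<'E'
from h import *
S,T,ps,pt=boardcheck();cv2.imwrite("pics/s8.png",S["color"])
mask(S,"pics/scene0.png",150,320,range(270,325,4))
E
```

```text
time_s: 19.45
position: [0.5718, -0.2573, 0.1218]
tcp_rot: [-0.001, 0.627, 0.779, -0.0]
ft_force: [-0.7, -0.5, -1.4]
grip_width: 0.46
gripper_force: 0.4
time_s: 19.75
position: [0.5664, -0.2586, 0.1193]
tcp_rot: [-0.0, 0.627, 0.779, 0.0]
ft_force: [-0.2, 0.2, 0.6]
grip_width: 0.465
gripper_force: 0.0
time_s: 19.95
position: [0.5637, -0.2593, 0.1196]
tcp_rot: [0.0, 0.627, 0.779, 0.0]
ft_force: [0.1, -0.7, 0.0]
grip_width: 0.46
gripper_force: 0.0
270 (np.int64(206), np.int64(273), 58)
274 (np.int64(206), np.int64(270), 61)
278 (np.int64(203), np.int64(265), 58)
282 (np.int64(197), np.int64(288), 48)
286 (np.int64(193), np.int64(288), 43)
290 (np.int64(189), np.int64(229), 36)
294 (np.int64(203), np.int64(223), 21)
298 (np.int64(199), np.int64(218), 20)
302 (np.int64(200), np.int64(212), 13)
306 (np.int64(197), np.int64(222), 14)
310 (np.int64(199), np.int64(214), 5)
314 (np.int64(201), np.int64(210), 10)
318 (np.int64(204), np.int64(209), 6)
322 None
```

```bash
for k in 1; do python3 -m handwheel '[0,-0.05,0,0,46,0,0,0,0,46]'; python3 -m handwheel '[0,-0.04,0,0,46,0,0,0,0,46]'; python3 -m handwheel '[0,-0.04,0,0,46,0,0,0,0,46]'; python3 -m handwheel '[0,-0.04,0,0,46,0,0,0,0,46]'; done | grep -E 'pos|ft|grip'
```

```text
position: [0.5612, -0.2598, 0.1195]
ft_force: [0.1, 0.8, 0.0]
grip_width: 0.458
gripper_force: 0.0
position: [0.5593, -0.2602, 0.1195]
ft_force: [-0.1, 0.0, -0.7]
grip_width: 0.458
gripper_force: 0.1
position: [0.5573, -0.2607, 0.1195]
ft_force: [-0.9, -0.1, 0.4]
grip_width: 0.463
gripper_force: 0.2
position: [0.5553, -0.2611, 0.1195]
ft_force: [0.9, -0.2, 0.1]
grip_width: 0.46
gripper_force: 0.2
```

```bash
for k in 1; do python3 -m handwheel '[0,-0.04,0,0,46,0,0,0,0,46]'; python3 -m handwheel '[0,-0.04,0,0,46,0,0,0,0,46]'; python3 -m handwheel '[0,-0.04,0,0,46,0,0,0,0,46]'; done | grep -E 'pos|ft|grip'
```

```text
position: [0.5533, -0.2615, 0.1194]
ft_force: [-0.1, -0.3, 0.0]
grip_width: 0.46
gripper_force: 0.1
position: [0.552, -0.2619, 0.1197]
ft_force: [2.6, 0.2, 0.3]
grip_width: 0.461
gripper_force: 0.9
position: [0.5511, -0.2622, 0.1203]
ft_force: [5.8, 0.9, 0.4]
grip_width: 0.463
gripper_force: 2.4
```

```bash
python3 -m handwheel '[0,0.08,0,0,46,0,0.06,-0.1,0,46,0,0,-0.3,0,46,0,0,-0.4,0,30,0,0,0,0,0,0,0,0,0,0,0,0,0,0,0,0,0,0,0,0,0,0,0.2,0,0,0,0,0,0,0]'
python3 - <<'E'
from h import *
err([.615-.0585*.977,-.247-.0585*.213,.142])
S,T,ps,pt=boardcheck();cv2.imwrite("pics/s9.png",S["color"]);print(ps)
mask(S,"pics/scene0.png",150,320,range(246,325,4))
E
```

```text
time_s: 22.45
position: [0.5553, -0.2601, 0.147]
tcp_rot: [-0.002, 0.627, 0.779, -0.0]
ft_force: [-0.2, 0.5, -0.4]
grip_width: 0.005
gripper_force: 0.0
t 22.45 pos [ 0.5553 -0.2601  0.147 ] tool-y ang 12.33216909750392 tilt 0.2235079424603767 need(units of .05) [0.0005 0.0523 0.1004] F [-0.1777  0.4703 -0.4204] w 0.005388453027075031 0.0
[[183.7788 285.8363]
 [190.6422 284.7153]
 [239.7518 248.8242]
 [246.8223 247.2091]]
246 (np.int64(205), np.int64(290), 68)
250 (np.int64(206), np.int64(291), 67)
254 (np.int64(206), np.int64(291), 69)
258 (np.int64(208), np.int64(289), 68)
262 (np.int64(213), np.int64(287), 62)
266 (np.int64(217), np.int64(272), 52)
270 (np.int64(211), np.int64(268), 56)
274 (np.int64(206), np.int64(268), 61)
278 (np.int64(201), np.int64(289), 63)
282 (np.int64(194), np.int64(286), 52)
286 (np.int64(190), np.int64(234), 45)
290 (np.int64(186), np.int64(229), 44)
294 (np.int64(196), np.int64(224), 29)
298 (np.int64(197), np.int64(218), 22)
302 (np.int64(200), np.int64(213), 14)
306 (np.int64(196), np.int64(208), 13)
310 (np.int64(198), np.int64(201), 4)
314 (np.int64(201), np.int64(207), 7)
318 (np.int64(204), np.int64(208), 5)
322 None
```

```bash
(python3 -m handwheel '[0,0.05,0.05,0,0,0,0,0,0,0]'; python3 -m handwheel '[0,0,0.05,0,0,0,0,0,0,0]';python3 -m handwheel '[0,0,0.05,0,0,0,0,0,0,0]';python3 -m handwheel '[0,0,0.05,0,0,0,0,0,0,0]') | grep -E 'pos|ft_'
```

```text
position: [0.559, -0.2602, 0.1467]
ft_force: [-0.0, -0.7, -0.3]
position: [0.5588, -0.2602, 0.1441]
ft_force: [0.4, -0.4, -0.2]
position: [0.5587, -0.2602, 0.1416]
ft_force: [-0.3, -0.6, -0.4]
position: [0.5587, -0.2602, 0.1391]
ft_force: [-0.9, -0.4, -0.3]
```

```bash
(python3 -m handwheel '[0,0,0.05,0,0,0,0,0,0,0]'; python3 -m handwheel '[0,0,0.05,0,0,0,0,0,0,0]';python3 -m handwheel '[0,0,0.05,0,0,0,0,0,0,0]') | grep -E 'pos|ft_'
```

```text
position: [0.5587, -0.2602, 0.1366]
ft_force: [-0.9, 1.3, 0.4]
position: [0.5591, -0.2605, 0.136]
ft_force: [-3.1, 2.2, 6.5]
position: [0.5592, -0.2606, 0.1355]
ft_force: [-7.4, 4.0, 15.8]
```

```bash
(python3 -m handwheel '[0,0,0.05,0,0,0,0,0,0,0,0,0,0,0,0]'; python3 -m handwheel '[0,0,0,0,0,0,0,0,0,0]') | grep -E 'pos|ft_'
python3 - <<'E'
from h import *
S,T,ps,pt=boardcheck();cv2.imwrite("pics/s10.png",S["color"])
mask(S,"pics/scene0.png",170,240,range(270,325,4))
E
```

```text
position: [0.5601, -0.261, 0.1347]
ft_force: [-7.8, 5.8, 21.0]
position: [0.5601, -0.261, 0.1347]
ft_force: [-7.1, 5.5, 21.8]
270 (np.int64(211), np.int64(239), 23)
274 (np.int64(206), np.int64(239), 34)
278 (np.int64(201), np.int64(239), 39)
282 (np.int64(194), np.int64(239), 46)
286 (np.int64(190), np.int64(235), 46)
290 (np.int64(186), np.int64(229), 44)
294 (np.int64(188), np.int64(224), 32)
298 (np.int64(197), np.int64(218), 22)
302 (np.int64(200), np.int64(213), 14)
306 (np.int64(196), np.int64(208), 13)
310 (np.int64(198), np.int64(201), 4)
314 (np.int64(201), np.int64(207), 7)
318 (np.int64(204), np.int64(208), 5)
322 None
```

The board takes 21 N on its top edge without sinking, at the height expected when it is home. I'll retreat clear and measure its pose in both views.

```bash
python3 -m handwheel '[0,0,-0.2,0,0,0,0,-0.6,0,0,0,0,-0.9,0,0,0,0,-0.9,0,0,0.8,0,-0.3,0,0,0.9,0,0,0,0,0.9,0,0,0,0,0.9,0,0,0,0,0.9,0,0,0,0,0.9,0,0,0,0,0.9,0,0,0,0,0,0,0,0,0]' | grep -E 'pos|ft_'
python3 - <<'E'
from h import *
S,T,ps,pt=boardcheck();cv2.imwrite("pics/s11.png",S["color"]);cv2.imwrite("pics/t11.png",T["color"])
a=np.radians(12.3);X=np.array([np.cos(a),np.sin(a),0]);Y=np.array([-np.sin(a),np.cos(a),0]);Z=np.array([0,0,1])
o=np.array([.615,-.247,.04]);z=.866*Z-.5*X;x=.866*X+.5*Z
print("pred home top (-y:-x,+x;+y) S",ps,"T",pt)
for n,im,b,(u0,u1,v0,v1) in(("S",S["color"],"pics/scene0.png",(150,330,220,340)),("T",T["color"],"pics/top0.png",(375,470,190,275))):
    d=(cv2.absdiff(im,cv2.imread(b)).max(2)>22).astype(np.uint8)[v0:v1,u0:u1]
    c=max(cv2.findContours(d,0,2)[0],key=cv2.contourArea)
    ap=cv2.approxPolyDP(cv2.convexHull(c),2,True)[:,0]+[u0,v0];print(n,cv2.contourArea(c),ap.tolist())
E
```

```text
position: [0.4915, 0.0464, 0.2746]
ft_force: [0.3, -0.2, 0.1]
pred home top (-y:-x,+x;+y) S [[183.7788 285.8363]
 [190.6422 284.7153]
 [239.7518 248.8242]
 [246.8223 247.2091]] T [[447.2153 237.0588]
 [446.3707 228.9463]
 [393.5559 249.6344]
 [392.3102 241.5658]]
S 1950.5 [[244, 248], [257, 269], [206, 321], [185, 290], [218, 264]]
T 1436.0 [[444, 230], [445, 240], [417, 258], [375, 268], [377, 238], [384, 231], [436, 220]]
```

```bash
python3 - <<'E'
from h import *
S,T,ps,pt=boardcheck()
a=np.radians(12.3);X=np.array([np.cos(a),np.sin(a),0]);Y=np.array([-np.sin(a),np.cos(a),0]);Z=np.array([0,0,1])
o=np.array([.615,-.247,.04]);z=.866*Z-.5*X;x=.866*X+.5*Z
def loc(p):return np.array([(p-o)@x,(p-o)@Y,(p-o)@z])
for t,s in(((445.3,240),(184.7,290)),((445.3,239),(185,288)),((444.5,230),(192,287))):
    p,e=tri(T,t,S,s);print(loc(p),e)
g=cv2.imread("pics/t11.png")
# bright top-edge/face segmentation in the top view: print a column profile across the board at mid length
for u in(405,420,435):print(u,[tuple(g[v,u]) [2] for v in range(200,275,2)], "home rows",[np.interp(u,[pt[i+2][0],pt[i][0]],[pt[i+2][1],pt[i][1]]).round(1) for i in(0,1)])
h=cv2.imread("pics/top0.png")
print([tuple(h[v,420])[2] for v in range(200,275,2)])
E
```

```text
[-0.0276 -0.0716  0.1002] 0.001127873376224663
[-0.0232 -0.0711  0.1038] 0.0002832327741726383
[ 0.0032 -0.0719  0.1038] 0.0004775020154345293
405 [np.uint8(185), np.uint8(183), np.uint8(217), np.uint8(240), np.uint8(238), np.uint8(241), np.uint8(242), np.uint8(239), np.uint8(184), np.uint8(185), np.uint8(188), np.uint8(207), np.uint8(217), np.uint8(148), np.uint8(173), np.uint8(179), np.uint8(189), np.uint8(180), np.uint8(170), np.uint8(164), np.uint8(164), np.uint8(169), np.uint8(169), np.uint8(170), np.uint8(170), np.uint8(153), np.uint8(129), np.uint8(118), np.uint8(90), np.uint8(84), np.uint8(85), np.uint8(163), np.uint8(167), np.uint8(168), np.uint8(167), np.uint8(178), np.uint8(174), np.uint8(181)] home rows [np.float64(247.0), np.float64(238.6)]
420 [np.uint8(202), np.uint8(242), np.uint8(239), np.uint8(241), np.uint8(242), np.uint8(243), np.uint8(195), np.uint8(185), np.uint8(190), np.uint8(198), np.uint8(221), np.uint8(174), np.uint8(178), np.uint8(174), np.uint8(189), np.uint8(182), np.uint8(175), np.uint8(163), np.uint8(170), np.uint8(166), np.uint8(166), np.uint8(166), n
[... 782 characters left out ...]
174), np.uint8(176), np.uint8(169), np.uint8(171), np.uint8(167), np.uint8(175)] home rows [np.float64(239.9), np.float64(231.6)]
[np.uint8(194), np.uint8(237), np.uint8(234), np.uint8(235), np.uint8(237), np.uint8(237), np.uint8(187), np.uint8(177), np.uint8(182), np.uint8(190), np.uint8(213), np.uint8(165), np.uint8(122), np.uint8(125), np.uint8(170), np.uint8(182), np.uint8(177), np.uint8(204), np.uint8(213), np.uint8(136), np.uint8(118), np.uint8(164), np.uint8(238), np.uint8(237), np.uint8(236), np.uint8(226), np.uint8(150), np.uint8(155), np.uint8(162), np.uint8(162), np.uint8(162), np.uint8(163), np.uint8(151), np.uint8(156), np.uint8(156), np.uint8(167), np.uint8(164), np.uint8(171)]
```

The board sits home. It leans about 0.11 rad beyond the slot's axis (the walls cap it near 0.165), and it's about 4 mm off centre along the slot. The robot is clear.

```bash
python3 -c "
from h import *
print(bot.hand_in())"
```

```text
the job is handed in; nothing more can be done
None
```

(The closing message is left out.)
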